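Index the sample carousel and lock it with its pin

ROBOT

A 6-joint arm with a two-finger parallel gripper is mounted at the origin on a cart in front of the work surface, level with it; the furniture and walls round the work are solid. World frame = base frame: x ahead of the robot, y to its left, z up, the work surface at z = 0. Lengths are in mm, angles in rad, forces in N, time in s.
With the tool pointing down it reaches from about 300 to 775 mm from the base axis. Payload 14.6 kg.
Tool frame: the origin (TCP) lies between the finger pads; the fingertips stand 25 mm ahead of it and the grasp point (between the pads) lies 6 mm ahead of it; z points along the fingers, y is the line along which they close (so a half turn about z gives the same grasp; the last joint's range is limited). The gripper opens to 94 mm and grips with 3 to 60 N. Pads are 16 mm wide; open, the fingers measure 119 mm over their backs; the gripper's body (75 mm by 177 mm) begins 78 mm behind the grasp point.
Start: joints at [1.149, 0.3, 1.521, -0, 1.321, -0.067], TCP at [191.068, 515.735, 230.446] pointing down, gripper open.
Joint ranges: [-3.03, 3.03], [-0.79, 2.21], [0.23, 2.52], [-1.04, 4.18], [0, 3.07], [-2.55, 2.55]. Speed limits (rad/s): [2.22, 2.22, 2.57, 3.14, 3.14, 3.14].

INTERFACE

Orientations are given as [roll, pitch, yaw] about the fixed x, y, z axes, in that order (R = Rz(yaw) Ry(pitch) Rx(roll)).
In Python, from cell import manip gives the robot as it stands. The module is installed in compiled form; this text tells all that it offers.
- The arm moves only by the tool step_arm, never from a script. Its argument "series" is one flat list of numbers, 5 for each row, row after row: the shift along the world's x, y, z in mm, then the turn about the world's z in rad, then the closure, from 0 (fully open) to 1 (shut). In form: [dx, dy, dz, spin, jaw, dx, dy, dz, spin, jaw, ...]. A call has 1 to 20 rows; each row shifts and turns the commanded pose from where the row before left it; what a row does not reach is not made up. A row lasts 1/8 s, in which the tool goes at most 62.5 mm and 10.7 degrees, less where a joint would pass 70% of its speed; a pose out of reach is approached as far as the arm can. A call is refused whole if a number of a shift passes 62.5 or a number of a turn 0.188, either way. A call with a gripper value outside its range is refused whole. The fingers move at their own pace and stop on an object; "squeeze" is the grip in N (left out, the last holds). Time passes only in rows, so rows that do not move let the fingers close. It gives the time, the measured TCP pose, the force, the opening and the grip force at its end, in the units of the state.
- manip.read_state(): the state, without advancing time (a new reading comes with each control period).
- manip.camera(name): name is "scene" or "top" or "wrist"; returns (picture, depth): 420x560x3 uint8, blue, green, red; 420x560 float32, mm along the optical axis (not along the pixel's ray), 0 where there is no reading.
- manip.camera_info(name): a dict with "fovy" (degrees; the focal length in pixels is half the picture's height over the tangent of half this angle, whatever the lens; pixels are square), "cx", "cy" (the principal point, pixels), "eye" and "orientation" of the camera in the world. Camera axes: x right, y down, z forward; pixel columns grow to the right and rows downward; lengths in mm; the calibration is good to about 2 mm. A picture is of the moment at which its call begins: read the wrist's pose just before it. camera_info takes no time and is no camera call; for the wrist camera it gives the pose at the moment of the call.
- manip.sign_off(): hands the job in; it is judged then, once.
The state is a dict: "clock": time; "joints": joint angles; "qd": joint speeds; "effort": joint torques, N m; "eef_pos": TCP position; "eef_rot": TCP orientation; "wrist_force": force on the tool from outside, world axes, zero at the start; "moment": the same for the moment, N m; "finger_gap": finger opening in mm; "finger_force": force on a finger pad.
Only numpy, scipy, OpenCV 4.12 (cv2) and the standard library are available. Lean on these libraries where they do the work, as an engineer would, in place of code of your own. Each camera call takes 0.05 s, during which the arm holds its last target. There are 200 camera calls.

TASK

Bring the sample carousel to its index and lock it there: push it round by its upright post, anticlockwise seen from above, until the steel lug on its rim meets the stop (whose setting varies: feel for it), and keep it pressed there for about a second with a steady push of about 12 N (at least 7 N, never above 20 N on the carousel). Then take the locking pin from its white stand and put it gently down through the lug into the index block, fully home, and let go of it. Leave everything else on the bench where it stands.

Things in the scene. Friction and masses are not known exactly. Their poses are not given: they have to be found in the camera images.
- carousel_base: Fixed base of the carousel; place and yaw vary. Origin: on the turntable's axis at worktop height; z up; -x points along its tongue to the index block (36x36 mm, top 36 mm high, 140 mm from the axis, bore 13 mm). On the block's -y side a steel stop 52 mm high. Block and stop are clamped together at a setting within 7 mm of the tongue's middle (along y) that is not given.
- carousel (a joint): Turntable angle (rad), grows anticlockwise seen from above; 0 = lug over the tongue's middle, disc's axes along the base's. Starts between -1.8 and -0.8; the lug meets the stop somewhere between -0.05 and 0.05, to be found by feel; then its hole is over the bore. Bearing drag about 0.1 N m (1 to 2 N on the post turns it; it stays where left); the stop is rigid, force rises fast there.
- disc_top (a point): Centre of the top face of the grey disc, on its axis, 50 mm above the worktop, with the disc's axes. The disc is 224 mm in diameter, 12 mm thick, with a hub 44 mm across and 62 mm high (from the worktop) and three clipped-in vials (22 mm diameter, tops 89 mm above the worktop) 65 mm from the axis at 0, 60 and 120 degrees from the disc's +x.
- post (a point): Upright dark rubber-sleeved post of the turntable, to be pushed (come up to it slowly: a knock counts as a push): 12 mm diameter, from 50 to 95 mm above the worktop; the point is on its axis, 73 mm up. It stands 85 mm from the turntable's axis on the disc's -y side, 90 degrees anticlockwise ahead of the lug. Nothing else on the disc stands within 60 mm of it.
- lug_hole (a point): Centre of the hole (13 mm) in the steel lug on the turntable's rim, at the lug's top face, 50 mm above the worktop; 140 mm from the axis on the disc's -x side. The lug is 36 mm wide and 12 mm thick. The x, y axes are those of the disc. With the lug at the stop the block's bore (13 mm, 28 mm deep) is right below it, 2 mm lower than the lug.
- pin: Loose steel locking pin, 66 mm long, 60 g: a round shank of 10 mm diameter, 36 mm long with a tapered tip, below a ribbed head of 20 mm diameter, 30 mm high. Origin: centre of the tip's end; z runs up along the pin to the head. It starts upright in its stand with its shoulder 40 mm above the worktop. Fully home in the index block its shoulder rests on the lug, so the tip's end is 14 mm above the worktop.
- pin_centre (a point): Point on the pin's axis, half-way up (33 mm above the tip's end, 3 mm below the shoulder). The head, to be gripped from above, spans 3 to 33 mm above this point.
- pin_stand: Fixed white block, 44x44 mm, 40 mm high, with a 13 mm hole, in which the pin is parked; it stands left or right of the carousel. Origin: centre of its underside.
- reagent_bottle: Amber bottle with white cap, 47 mm diameter, 97 mm high, left or right of the carousel; bystander, stays where it is. Origin: centre of its underside.
- amber_flask: Amber volumetric flask, 93 mm diameter, 265 mm high, far right; bystander, stays where it is. Origin: centre of its underside.
- beaker: Clear beaker, 56 mm diameter, 65 mm high, far left; bystander, stays where it is. Origin: centre of its underside.
- standard_bottle: Small white bottle, 47 mm diameter, 92 mm high, far left; bystander, stays where it is. Origin: centre of its underside.
- log_book: Blue note book, 106x76x10 mm, far right; bystander, stays where it is. Origin: centre of its underside.

How it is judged:
By the outcome, as a careful person would: the job done as asked, in the order asked, and still so for the second after the job is handed in, with the robot touching nothing.
It also fails if it takes over 67 s, if anything falls off the work surface, if the arm or the gripper's body presses on something with over 40 N, if the wrist force passes 120 N, or if a joint passes its speed limit or range.

## Working session

There is one attempt and no reset: what is moved stays moved. The work goes in short steps, Python scripts to look and compute and a tool call to move; the robot and the scene stay as the last step left them, time stands still between calls to the robot, and variables do not carry over. Pictures are saved under pics/ and viewed, at most 10 in all, crops included, and the job is handed in when it is done.

Besides the shell and the picture viewer there is one more tool, called after "Call:" by a JSON object that holds its "name" and its "arguments", one argument or row to a line. step_arm: Moves the arm, as the interface text tells. Its arguments: {"type":"object","properties":{"series":{"type":"array"},"squeeze":{"type":"number"}},"required":["series"]}

```bash
mkdir -p pics; cat > h.py <<'E'
from cell import manip
import numpy as np, cv2
from scipy.spatial.transform import Rotation as R
def snap(n,f):
    i=manip.camera_info(n); p,d=manip.camera(n); cv2.imwrite(f'pics/{f}.png',p); np.savez(f'pics/{f}.npz',d=d,p=p,i=np.array(i,dtype=object)); return i,p,d
def load(f):
    z=np.load(f'pics/{f}.npz',allow_pickle=True); return z['i'].item(),z['p'],z['d']
def rot(i):
    o=np.array(i['orientation'],float)
    return o if o.shape==(3,3) else R.from_euler('xyz',o).as_matrix()
def pt(i,u,v,z=None,d=None):
    f=210/np.tan(np.radians(i['fovy'])/2); r=rot(i)@np.array([(u-i['cx'])/f,(v-i['cy'])/f,1.]); e=np.array(i['eye'],float)
    s=(z-e[2])/r[2] if z is not None else d
    return e+s*r
def cloud(i,d):
    v,u=np.mgrid[0:420,0:560]; f=210/np.tan(np.radians(i['fovy'])/2)
    c=np.stack([(u-i['cx'])/f*d,(v-i['cy'])/f*d,d],-1); return c@rot(i).T+np.array(i['eye'],float)
E
python3 - <<'E'
from h import *
for n in('top','scene'):
    i,p,d=snap(n,n); print(i)
print(manip.read_state())
a=cv2.imread('pics/top.png');cv2.imwrite('pics/top2.png',cv2.resize(a,(800,600),interpolation=cv2.INTER_CUBIC))
E
```

```text
{'fovy': 52.81722717406813, 'cx': 274.7845433381274, 'cy': 206.17288277102946, 'eye': array([ 370.60697266,   -4.44273418, 1561.31127978]), 'orientation': array([-3.0125285 , -0.00984153, -1.56855956])}
{'fovy': 43.9896361746852, 'cx': 282.025206500947, 'cy': 211.7016868718211, 'eye': array([-358.72177555, -506.82619344, 1003.74641   ]), 'orientation': array([-2.30451698,  0.01481979, -1.07521503])}
{'clock': 0.1, 'joints': array([ 1.14942124e+00,  3.00389415e-01,  1.52154798e+00, -1.89924559e-05,
        1.32073419e+00, -6.66078723e-02]), 'qd': array([ 0.0006088 , -0.00295153, -0.00266356, -0.00206306, -0.00010794,
       -0.00049838]), 'effort': array([ 9.70802503e-04, -5.32635784e+01, -3.53286624e+01,  7.09152664e-02,
        2.34829268e-02, -1.92022654e-06]), 'eef_pos': array([190.97120134, 515.53511521, 229.94513612]), 'eef_rot': array([-3.14051489e+00, -5.34562963e-05,  2.78683012e+00]), 'wrist_force': array([ 0.15656226, -0.11098873, -0.3332922 ]), 'moment': array([ 0.00221753, -0.02767463,  0.01111691]), 'finger_force': 0.0, 'finger_gap': 94.3064496845343}
```

View pics/top2.png

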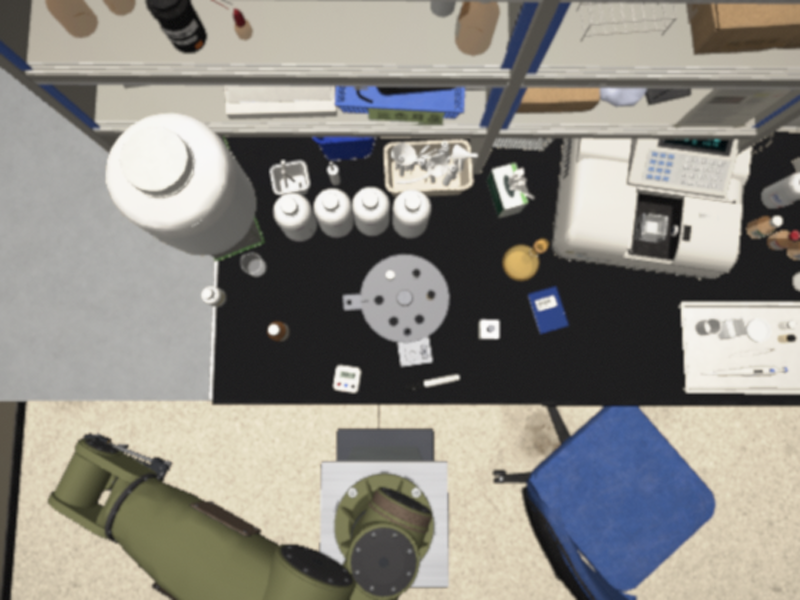

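View pics/scene.png

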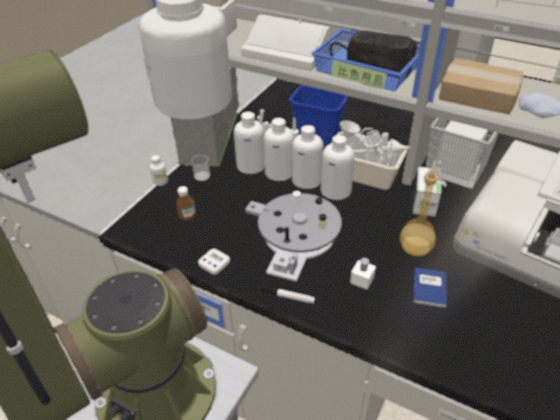

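Top view (800x600 copy): disc centre (404,297), lug left at (352,301), index block near (415,351), pin stand at (489,329), amber bottle at (277,331). Scene view: the post (dark, ~(287,234)) is on the robot side of the disc.

```bash
python3 - <<'E'
from h import *
i,p,d=load('top'); k=.7
for n,u,v,z in(('disc',404,297,56),('lug',352,301,50),('block',415,351,36),('stand',489,329,50),('post?',407,331,95),('bottle',277,331,97),('note',547,310,10)):
    print(n,pt(i,u*k,v*k,z).round(),d[int(v*k),int(u*k)])
a=p[165:275,225:365];b=cv2.resize(a,(800,629),interpolation=cv2.INTER_CUBIC)[:600];cv2.imwrite('pics/c1.png',b)
E
```

```text
disc [560. -48.  56.] 1515.6997
lug [550.  83.  50.] 1521.8019
block [426. -76.  36.] 1530.0497
stand [ 480. -261.   50.] 1493.7709
post? [472. -54.  95.] 1465.0253
bottle [471. 261.  97.] 1465.6455
note [ 533. -419.   10.] 1559.3917
```

View pics/c1.png

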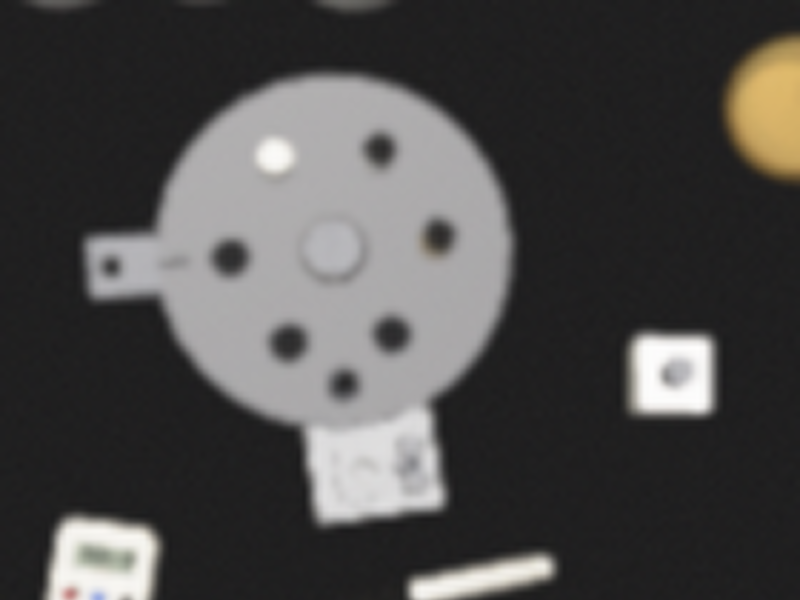

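Crop: hub centre (333,248), lug hole (111,266), post top (344,383), block with stop at (370,465)/(412,462), stand hole/pin (677,373).

```bash
python3 - <<'E'
from h import *
i,p,d=load('top')
g=lambda u,v,z:pt(i,225+u*.175-.4,165+v*110/629-.4,z)
for n,u,v,z in(('hub',333,248,62),('lug',111,266,50),('post',344,383,95),('pin',679,372,70),('stand',672,374,40),('block',372,465,36)): print(n,g(u,v,z).round(1))
E
```

```text
hub [558.9 -47.7  62. ]
lug [548.5  91.7  50. ]
post [472.2 -53.4  95. ]
pin [ 481.3 -261.6   70. ]
stand [ 482.3 -262.4   40. ]
block [424.7 -73.   36. ]
```

Call:
{"name": "step_arm", "arguments": {
  "series": [25,-48,-2,-0.12,0.93,25,-48,-2,-0.12,0.93,25,-48,-2,-0.12,0.93,25,-48,-2,-0.12,0.93,25,-48,-2,-0.12,0.93,25,-48,-2,-0.12,0.93,25,-48,-2,-0.12,0.93,25,-48,-2,-0.12,0.93,25,-48,-2,-0.12,0.93,25,-48,-2,-0.14,0.93,25,-48,-2,0,0.93,0,0,0,0,0.93,0,0,0,0,0.93],
  "squeeze": 20
}}

```text
clock: 1.72
eef_pos: [465.7, -11.9, 208.2]
eef_rot: [-3.141, -0.0, 1.567]
wrist_force: [-0.7, 0.5, -0.7]
finger_gap: 6.9
finger_force: 0.0
```

Call:
{"name": "step_arm", "arguments": {
  "series": [4,-4,-40,0.07,0.93,4,-4,-45,0,0.93,0,0,-30,0,0.93,0,0,-8,0,0.93,0,0,0,0,0.93,0,-5,0,0,0.93,0,-4,0,0,0.93,0,-3,0,0,0.93,0,-2,0,0,0.93,0,0,0,0,0.93]
}}

```text
clock: 2.98
eef_pos: [474.1, -34.4, 85.5]
eef_rot: [3.142, -0.0, 1.637]
wrist_force: [0.6, -0.6, -0.6]
finger_gap: 6.5
finger_force: 0.0
```

```bash
python3 - <<'E'
from h import *
s=manip.read_state(); i,p,d=snap('wrist','w1'); print(s['eef_pos'],s['wrist_force'],i)
E
```

```text
[474.07608517 -34.41524853  85.48832027] [ 0.57686075 -0.58077805 -0.57499859] {'fovy': 71.5866065639661, 'cx': 280.1433817556297, 'cy': 206.34571591299937, 'eye': array([469.97459874,  47.75309133, 239.43169877]), 'orientation': array([2.85726620e+00, 7.25655407e-04, 6.66952997e-02])}
```

View pics/w1.png

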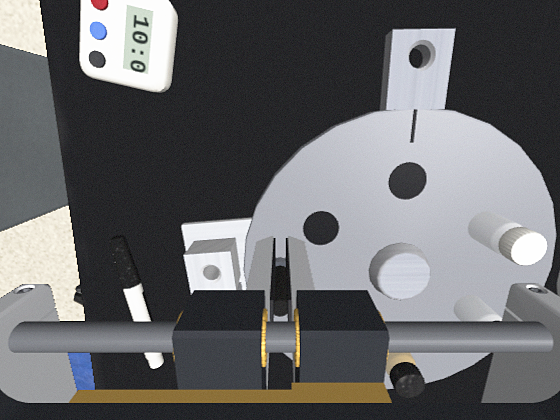

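Wrist view: block bore (211,272), hub top (400,262..), lug hole (422,56), post seen straight ahead between the fingertips at (281,272).

```bash
python3 - <<'E'
from h import *
i,p,d=load('w1')
for n,u,v,z in(('bore',211,272,36),('hub',404,264,62),('lug',421,56,50),('post',281,272,90)): print(n,pt(i,u,v,z).round(1),d[v,u])
E
```

```text
bore [423.6 -68.4  36. ] 242.79308
hub [559.2 -38.8  62. ] 195.49863
lug [550.1  90.   50. ] 215.88808
post [475.9 -34.8  90. ] 196.92946
```

Call:
{"name": "step_arm", "arguments": {
  "series": [0,-1.5,0,0,0.93,0,-1.5,0,0,0.93,0,-1.5,0,0,0.93,0,-1.5,0,0,0.93,0,-1.5,0,0,0.93,0,-1.5,0,0,0.93]
}}

```text
clock: 3.78
eef_pos: [474.1, -43.3, 85.4]
eef_rot: [-3.142, -0.0, 1.637]
wrist_force: [0.9, 1.4, 0.8]
finger_gap: 6.7
finger_force: 0.5
```

```bash
cat > arc.py <<'E'
from h import *
import sys
def arc(steps,r=85.9,A=(558.9,-47.7)):
    q=manip.read_state()['eef_pos'][:2]-A; a=np.arctan2(q[1],q[0])%(2*np.pi); print(np.degrees(a),np.hypot(*q))
    cur=q; out=[]
    for s in steps:
        a+=s; n=r*np.array([np.cos(a),np.sin(a)]); k=(n-cur).round(1); cur=cur+k; out+=[k[0],k[1],0,round(s,3),.93]
    print([float(x) for x in out], np.degrees(a))
if __name__=='__main__': arc([.02,.03,.05,.065]+[.08]*14+[.07,.05,.03,.02])
E
python3 arc.py
```

```text
177.05878128993405 84.95902219735069
[-1.0, -1.7, 0.0, 0.02, 0.93, -0.1, -2.5, 0.0, 0.03, 0.93, 0.1, -4.3, 0.0, 0.05, 0.93, 0.5, -5.6, 0.0, 0.065, 0.93, 1.1, -6.8, 0.0, 0.08, 0.93, 1.5, -6.7, 0.0, 0.08, 0.93, 2.2, -6.5, 0.0, 0.08, 0.93, 2.6, -6.4, 0.0, 0.08, 0.93, 3.1, -6.1, 0.0, 0.08, 0.93, 3.6, -5.8, 0.0, 0.08, 0.93, 4.1, -5.5, 0.0, 0.08, 0.93, 4.5, -5.2, 0.0, 0.08, 0.93, 4.9, -4.9, 0.0, 0.08, 0.93, 5.3, -4.4, 0.0, 0.08, 0.93, 5.6, -3.9, 0.0, 0.08, 0.93, 5.9, -3.6, 0.0, 0.08, 0.93, 6.1, -3.0, 0.0, 0.08, 0.93, 6.4, -2.5, 0.0, 0.08, 0.93, 5.8, -1.8, 0.0, 0.07, 0.93, 4.1, -1.0, 0.0, 0.05, 0.93, 2.6, -0.6, 0.0, 0.03, 0.93, 1.7, -0.3, 0.0, 0.02, 0.93] 260.42414048146884
```

Call:
{"name": "step_arm", "arguments": {
  "series": [0,-1.7,0,0.02,0.93,0,-2.5,0,0.03,0.93,0,-4.3,0,0.05,0.93,0.4,-5.6,0,0.065,0.93,0.8,-6.8,0,0.08,0.93,1.5,-6.7,0,0.08,0.93,2.2,-6.5,0,0.08,0.93,2.6,-6.4,0,0.08,0.93,3.1,-6.1,0,0.08,0.93,3.6,-5.8,0,0.08,0.93,4.1,-5.5,0,0.08,0.93]
}}

```text
clock: 5.15
eef_pos: [492.0, -101.7, 85.4]
eef_rot: [-3.14, -0.001, 2.366]
wrist_force: [-2.7, -1.2, 1.8]
finger_gap: 6.9
finger_force: 2.0
```

```bash
python3 -c "
from arc import *
arc([.08]*7+[.06,.04,.02])"
```

```text
218.89219789756584 86.01427567141542
[4.6, -5.1, 0.0, 0.08, 0.93, 4.9, -4.8, 0.0, 0.08, 0.93, 5.3, -4.4, 0.0, 0.08, 0.93, 5.6, -3.9, 0.0, 0.08, 0.93, 6.0, -3.5, 0.0, 0.08, 0.93, 6.1, -3.0, 0.0, 0.08, 0.93, 6.4, -2.5, 0.0, 0.08, 0.93, 5.0, -1.5, 0.0, 0.06, 0.93, 3.3, -0.9, 0.0, 0.04, 0.93, 1.7, -0.4, 0.0, 0.02, 0.93] 257.8533279664618
```

Call:
{"name": "step_arm", "arguments": {
  "series": [4.6,-5.1,0,0.08,0.93,4.9,-4.8,0,0.08,0.93,5.3,-4.4,0,0.08,0.93,5.6,-3.9,0,0.08,0.93,6,-3.5,0,0.08,0.93,6.1,-3,0,0.08,0.93,6.4,-2.5,0,0.08,0.93,5,-1.5,0,0.06,0.93,3.3,-0.9,0,0.04,0.93,1.7,-0.4,0,0.02,0.93,0,0,0,0,0.93]
}}

```text
clock: 6.52
eef_pos: [541.1, -132.6, 85.4]
eef_rot: [-3.14, -0.0, 3.043]
wrist_force: [-1.1, -8.8, 0.8]
finger_gap: 6.4
finger_force: 3.4
```

```bash
python3 -c "
from arc import *
arc([.012]*12)
s=manip.read_state();print(s['eef_pos'],s['wrist_force'])
i,p,d=snap('wrist','w2')"
```

```text
258.1858215855052 86.75199085960489
[1.2, 0.6, 0.0, 0.012, 0.93, 1.0, -0.2, 0.0, 0.012, 0.93, 1.0, -0.1, 0.0, 0.012, 0.93, 1.0, -0.2, 0.0, 0.012, 0.93, 1.0, -0.2, 0.0, 0.012, 0.93, 1.1, -0.1, 0.0, 0.012, 0.93, 1.0, -0.1, 0.0, 0.012, 0.93, 1.0, -0.2, 0.0, 0.012, 0.93, 1.0, -0.1, 0.0, 0.012, 0.93, 1.1, -0.1, 0.0, 0.012, 0.93, 1.0, -0.0, 0.0, 0.012, 0.93, 1.0, -0.1, 0.0, 0.012, 0.93] 266.43641383538875
[ 541.13854694 -132.61430211   85.44660558] [-1.1165291  -8.80322892  0.77719423]
```

View pics/w2.png

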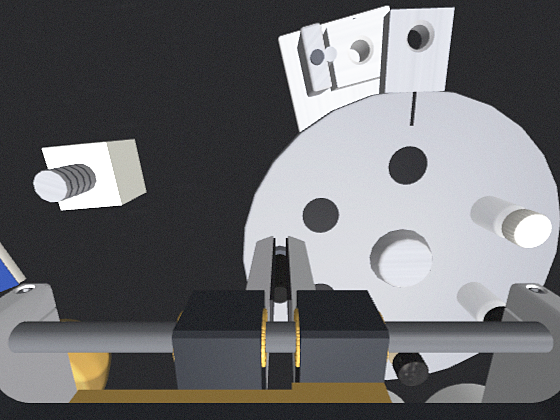

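Wrist view: lug hole (420,36), bore (361,50), stop (317,55): about 0.2 rad still to go; pin head in its stand at (50,185).

Call:
{"name": "step_arm", "arguments": {
  "series": [0,-0.5,0,0,0.93,1,-0.5,0,0.012,0.93,1.2,-0.4,0,0.015,0.93,1.2,-0.2,0,0.015,0.93,1.2,-0.2,0,0.015,0.93,1.2,-0.2,0,0.015,0.93,1.2,-0.2,0,0.015,0.93,0,0,0,0,0.93]
}}

```text
clock: 7.58
eef_pos: [548.3, -134.0, 85.4]
eef_rot: [-3.141, 0.0, 3.13]
wrist_force: [-1.1, -4.7, 0.3]
finger_gap: 7.0
finger_force: 2.2
```

Call:
{"name": "step_arm", "arguments": {
  "series": [1,-0.3,0,0.012,0.93,1,-0.3,0,0.012,0.93,1,-0.2,0,0.012,0.93,1,-0.1,0,0.012,0.93,0.8,-0.1,0,0.01,0.93,0.6,0,0,0.008,0.93,0,0,0,0,0.93]
}}

```text
clock: 8.45
eef_pos: [553.8, -134.6, 85.4]
eef_rot: [-3.141, 0.0, -3.088]
wrist_force: [-0.8, -5.9, -0.2]
finger_gap: 6.7
finger_force: 2.2
```

Call:
{"name": "step_arm", "arguments": {
  "series": [0.5,0,0,0.006,0.93,0.5,0,0,0.006,0.93,0.5,0,0,0.006,0.93,0,0,0,0,0.93]
}}

```text
clock: 8.95
eef_pos: [555.3, -134.7, 85.5]
eef_rot: [-3.141, 0.0, -3.07]
wrist_force: [-0.3, -6.5, -0.0]
finger_gap: 6.8
finger_force: 2.4
```

Call:
{"name": "step_arm", "arguments": {
  "series": [0.4,-0.3,0,0.004,0.93,0.4,-0.3,0,0.004,0.93,0.4,-0.2,0,0.004,0.93,0,0,0,0,0.93]
}}

```text
clock: 9.45
eef_pos: [556.4, -135.0, 85.4]
eef_rot: [3.141, 0.0, -3.058]
wrist_force: [-1.7, -1.4, 0.1]
finger_gap: 6.4
finger_force: 0.8
```

Call:
{"name": "step_arm", "arguments": {
  "series": [0.4,-0.2,0,0.004,0.93,0.4,-0.2,0,0.004,0.93,0,0,0,0,0.93]
}}

```text
clock: 9.82
eef_pos: [557.2, -135.3, 85.4]
eef_rot: [3.141, -0.0, -3.05]
wrist_force: [-0.6, 2.0, 1.2]
finger_gap: 6.5
finger_force: 1.2
```

Radial load gone. Creep on.

Call:
{"name": "step_arm", "arguments": {
  "series": [0.4,0.1,0,0.003,0.93,0.4,0,0,0.003,0.93,0,0,0,0,0.93]
}}

```text
clock: 10.2
eef_pos: [558.0, -135.3, 85.4]
eef_rot: [3.141, -0.0, -3.044]
wrist_force: [-0.4, 2.9, -0.2]
finger_gap: 6.4
finger_force: 1.6
```

Call:
{"name": "step_arm", "arguments": {
  "series": [0.3,0,0,0.003,0.93,0.3,0,0,0.003,0.93,0,0,0,0,0.93]
}}

```text
clock: 10.58
eef_pos: [558.6, -135.4, 85.4]
eef_rot: [3.141, -0.0, -3.038]
wrist_force: [-1.6, 5.1, 0.7]
finger_gap: 6.0
finger_force: 2.0
```

Call:
{"name": "step_arm", "arguments": {
  "series": [0.3,0,0,0.003,0.93,0.3,0,0,0.003,0.93,0,0,0,0,0.93]
}}

```text
clock: 10.95
eef_pos: [559.2, -135.4, 85.4]
eef_rot: [3.141, -0.0, -3.032]
wrist_force: [-1.5, 5.7, -0.1]
finger_gap: 6.7
finger_force: 2.1
```

Call:
{"name": "step_arm", "arguments": {
  "series": [0.3,0.2,0,0.003,0.93,0.3,0.2,0,0.003,0.93,0,0,0,0,0.93]
}}

```text
clock: 11.32
eef_pos: [559.8, -135.2, 85.4]
eef_rot: [-3.141, -0.0, -3.026]
wrist_force: [-1.4, 2.6, -1.3]
finger_gap: 6.6
finger_force: 1.2
```

Call:
{"name": "step_arm", "arguments": {
  "series": [0.3,0.1,0,0.003,0.93,0.3,0.1,0,0.003,0.93,0,0,0,0,0.93]
}}

```text
clock: 11.7
eef_pos: [560.0, -135.2, 85.4]
eef_rot: [-3.141, -0.001, -3.02]
wrist_force: [-5.5, -0.9, 0.8]
finger_gap: 6.5
finger_force: 2.7
```

Call:
{"name": "step_arm", "arguments": {
  "series": [0.3,0.1,0,0.003,0.93,0,0,0,0,0.93]
}}

```text
clock: 11.95
eef_pos: [560.1, -135.2, 85.4]
eef_rot: [-3.141, -0.001, -3.017]
wrist_force: [-8.2, -1.7, 2.5]
finger_gap: 6.7
finger_force: 3.4
```

Call:
{"name": "step_arm", "arguments": {
  "series": [0.3,0,0,0,0.93,0,0,0,0,0.93]
}}

```text
clock: 12.2
eef_pos: [560.2, -135.2, 85.4]
eef_rot: [-3.141, -0.002, -3.017]
wrist_force: [-9.6, -1.4, 3.2]
finger_gap: 6.7
finger_force: 4.2
```

Call:
{"name": "step_arm", "arguments": {
  "series": [0.3,0,0,0,0.93,0,0,0,0,0.93,0,0,0,0,0.93,0,0,0,0,0.93]
}}

```text
clock: 12.7
eef_pos: [560.2, -135.2, 85.3]
eef_rot: [3.142, -0.003, -3.017]
wrist_force: [-11.4, -0.6, 3.6]
finger_gap: 6.7
finger_force: 5.0
```

Call:
{"name": "step_arm", "arguments": {
  "series": [0,0,0,0,0.93,0,0,0,0,0.93,0,0,0,0,0.93,0,0,0,0,0.93,0,0,0,0,0.93,0,0,0,0,0.93,0,0,0,0,0.93,0,0,0,0,0.93]
}}

```text
clock: 13.7
eef_pos: [560.3, -135.2, 85.3]
eef_rot: [3.142, -0.003, -3.017]
wrist_force: [-12.0, -0.2, 4.5]
finger_gap: 6.4
finger_force: 5.0
```

Call:
{"name": "step_arm", "arguments": {
  "series": [-0.5,0,0,0,0.93,-1,0,0,0,0.93,-4,0,0,0,0.93,-8,0,0,0,0.93,-6,0,20,0,0.93,0,-5,45,0,0.8,0,-5,50,0,0.6,0,-5,30,0,0.5,0,-5,5,0,0.5,0,0,0,0,0.5,0,0,0,0,0.5]
}}

```text
clock: 15.08
eef_pos: [541.3, -154.5, 233.9]
eef_rot: [3.141, -0.002, -3.017]
wrist_force: [0.8, 0.2, -0.6]
finger_gap: 46.8
finger_force: 0.0
```

```bash
python3 -c "
from h import *
s=manip.read_state();print(s['eef_pos'],s['eef_rot'],s['wrist_force'],s['finger_gap'])
i,p,d=snap('wrist','w3');print(i)"
```

```text
[ 541.31137841 -154.53656409  233.86641436] [ 3.14052235e+00 -2.08361761e-03 -3.01742172e+00] [ 0.80001163  0.23679682 -0.58586003] 46.83374597145214
{'fovy': 71.5866065639661, 'cx': 280.1433817556297, 'cy': 206.34571591299937, 'eye': array([ 461.66346994, -164.36684757,  387.98604108]), 'orientation': array([ 2.86021838e+00, -9.90677974e-04,  1.69597667e+00])}
```

View pics/w3.png

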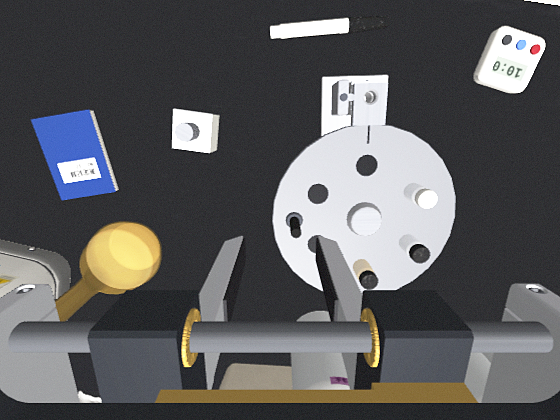

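Wrist view: lug sits on the block against the stop, lug hole (370,97), stop (344,97), pin head top (187,132). I enlarge both for accuracy.

```bash
python3 -c "
from h import *
i,p,d=load('w3')
a=cv2.resize(p[70:130,320:400],None,fx=8,fy=8,interpolation=cv2.INTER_CUBIC)[:,:400+240];b=cv2.resize(p[100:160,160:220],None,fx=8,fy=8,interpolation=cv2.INTER_CUBIC)
o=np.hstack([a[:,160:560],b[:,:400]]);print(o.shape);cv2.imwrite('pics/c3.png',o)"
```

```text
(480, 800, 3)
```

View pics/c3.png

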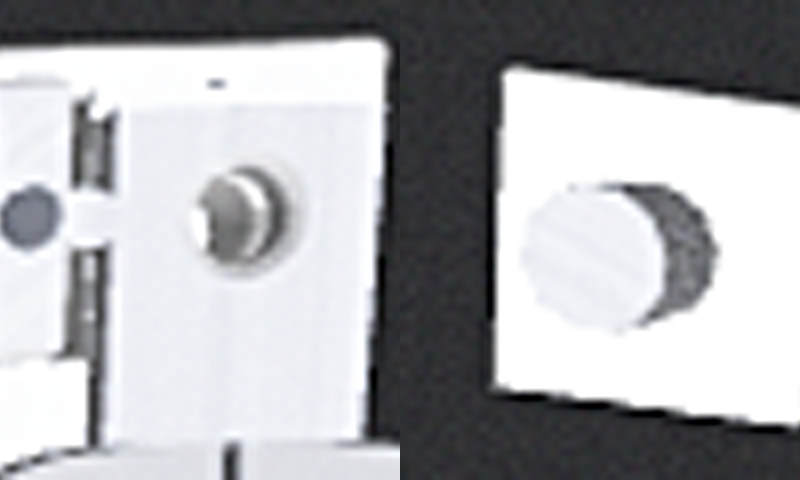

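```bash
python3 -c "
from h import *
i,p,d=load('w3')
for n,u,v,z in(('lug',370.3,96.9,50),('pin',183.8,131.75,70),('hub',365,216,62),('stand',195.5,131,40)): print(n,pt(i,u,v,z).round(1))
i,p,d=load('w2');print('pin w2',pt(i,49,186,70).round(1))
s=manip.read_state();print(s['eef_pos'],s['joints'])"
```

```text
lug [423.1 -69.8  50. ]
pin [ 484. -264.   70.]
hub [554.4 -51.7  62. ]
stand [ 483.6 -260.    40. ]
pin w2 [ 484.1 -264.6   70. ]
[ 541.40521659 -154.52244348  234.02536907] [-3.43061074e-01  3.27424727e-01  1.47656550e+00 -2.14058279e-05
  1.33974867e+00 -2.03818451e+00]
```

Call:
{"name": "step_arm", "arguments": {
  "series": [-3,-10,0,-0.172,0.5,-5,-11,0,-0.172,0.5,-7,-11,0,-0.172,0.5,-7,-11,0,-0.172,0.5,-7,-11,0,-0.172,0.5,-7,-11,0,-0.172,0.5,-7,-11,0,-0.172,0.5,-7,-11,0,-0.172,0.5,-7,-11,-20,-0.167,0.5,-1,-10.8,-44,0,0.5,0,0,-40,0,0.5,0,0,-10,0,0.5,0,0,0,0,0.5]
}}

```text
clock: 16.75
eef_pos: [483.9, -263.4, 121.6]
eef_rot: [-3.141, -0.0, 1.723]
wrist_force: [-0.6, 0.4, 0.2]
finger_gap: 46.9
finger_force: 0.0
```

```bash
python3 -c "
from h import *
s=manip.read_state();print(s['eef_pos'],s['eef_rot'],s['wrist_force'],s['finger_gap'])
i,p,d=snap('wrist','w4');print(i)
cv2.imwrite('pics/w4.png',cv2.resize(p[140:400,140:420],None,fx=2.2,fy=2.2,interpolation=cv2.INTER_CUBIC))"
```

```text
[ 483.91406068 -263.43245272  121.64373856] [-3.14122672e+00 -3.29264029e-04  1.72309910e+00] [-0.58546862  0.41374476  0.241375  ] 46.92437549983373
{'fovy': 71.5866065639661, 'cx': 280.1433817556297, 'cy': 206.34571591299937, 'eye': array([ 472.8365079 , -182.07960542,  275.62290213]), 'orientation': array([2.85765149e+00, 1.10579666e-03, 1.53253778e-01])}
```

View pics/w4.png

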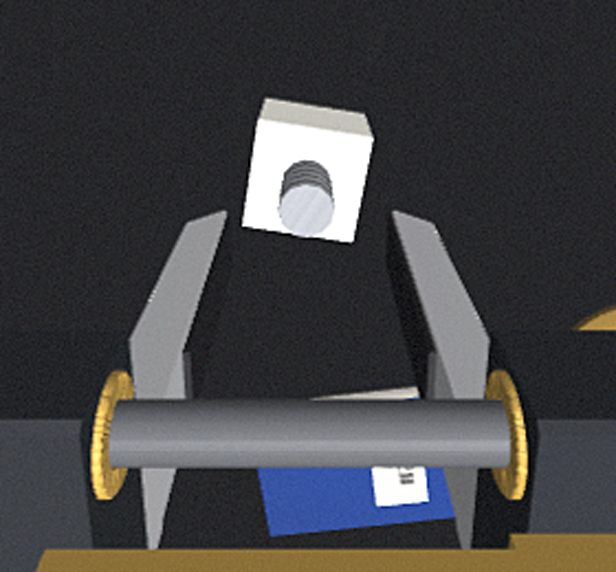

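Pin head top at u=279, v=235 (full image), fingertips' midline at u≈281: only about 1 mm to shift.

```bash
python3 -c "
from h import *
i,p,d=load('w4')
print(pt(i,278.9,235.2,70).round(1))
f=210/np.tan(np.radians(i['fovy'])/2);T=np.array([483.91,-263.43,121.64])
for k in(0,25):
  c=rot(i).T@(T-[0,0,k]-i['eye']);print(c[:2]/c[2]*f+[i['cx'],i['cy']])"
```

```text
[ 484.3 -264.1   70. ]
[277.91912354 267.15229092]
[278.23445701 249.19139808]
```

Call:
{"name": "step_arm", "arguments": {
  "series": [-1,-0.4,-15,0,0.5,0,0,-15,0,0.5,0,0,-12,0,0.5,0,0,-6,0,0.5,0,0,-3.5,0,0.5,0,0,0,0,0.6,0,0,0,0,0.7,0,0,0,0,0.75,0,0,0,0,0.78,0,0,0,0,0.8,0,0,0,0,0.82,0,0,0,0,0.85],
  "squeeze": 10
}}

```text
clock: 18.3
eef_pos: [482.8, -264.0, 70.1]
eef_rot: [3.141, 0.0, 1.723]
wrist_force: [0.2, 0.2, 1.7]
finger_gap: 19.6
finger_force: 10.0
```

Call:
{"name": "step_arm", "arguments": {
  "series": [0,0,8,0,0.9,0,0,15,0,0.9,0,0,25,0,0.9,0,0,22,0,0.9,-8,26,0,0,0.9,-9,28,0,0,0.9,-9,28,0,0,0.9,-9,28,0,0,0.9,-9,28,0,0,0.9,-8,27,0,0,0.9,-8,25,-4,0,0.9,0,2,-8,0,0.9,0,0,0,0,0.9,0,0,0,0,0.9],
  "squeeze": 20
}}

```text
clock: 20.05
eef_pos: [423.1, -72.6, 128.2]
eef_rot: [3.141, 0.0, 1.722]
wrist_force: [-0.5, 0.2, 0.1]
finger_gap: 19.7
finger_force: 20.0
```

```bash
python3 -c "
from h import *
s=manip.read_state();print(s['eef_pos'],s['eef_rot'],s['wrist_force'],s['finger_gap'])
i,p,d=snap('wrist','w5');
cv2.imwrite('pics/w5c.png',cv2.resize(p[170:320,190:370],None,fx=4,fy=4,interpolation=cv2.INTER_CUBIC))"
```

```text
[423.07305793 -72.62309316 128.17221391] [3.14141400e+00 1.53610205e-04 1.72214711e+00] [-0.47158556  0.1637533   0.12533409] 19.675291180230364
```

View pics/w5c.png

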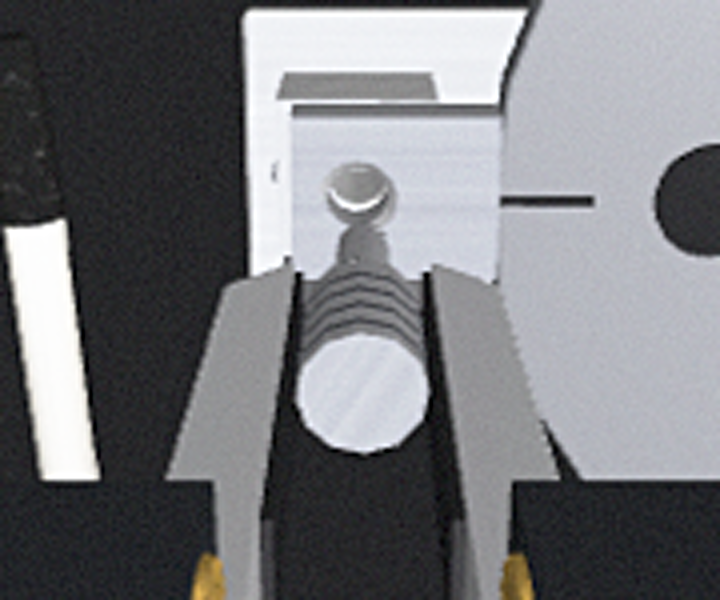

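Head top at crop (362,392), tip hidden at ~(363,230), lug hole (360,194): columns agree; now compute the row.

```bash
python3 -c "
from h import *
i,p,d=load('w5');f=210/np.tan(np.radians(i['fovy'])/2)
P=lambda X:(lambda c:c[:2]/c[2]*f+[i['cx'],i['cy']])(rot(i).T@(np.array(X)-i['eye']))
F=lambda u,v:(190+u/4-.4,170+v/4-.4)
for z in(128.2,98.2,62.2,50): print(z,P([423.07,-72.62,z]).round(1))
print('head',F(362,392),'hole',F(360,194)); print(pt(i,*F(362,392),128.2),pt(i,*F(360,194),50))
i,p,d=load('w4');print(pt(i,278.9,235.2,70))"
```

```text
128.2 [277.9 267.2]
98.2 [278.3 246.1]
62.2 [278.6 227.7]
50 [278.7 222.6]
head (280.1, 267.6) hole (279.6, 218.1)
[424.37041376 -72.69610504 128.2       ] [423.24965264 -68.52986444  50.        ]
[ 484.31655242 -264.05924294   70.        ]
```

Call:
{"name": "step_arm", "arguments": {
  "series": [-0.4,2,0,0,0.9,0,2,-4,0,0.9,0,0,-4,0,0.9,0,0,0,0,0.9,0,0,0,0,0.9]
}}

```text
clock: 20.72
eef_pos: [422.4, -68.0, 120.0]
eef_rot: [3.142, 0.0, 1.723]
wrist_force: [0.4, 0.1, -0.9]
finger_gap: 19.8
finger_force: 20.0
```

```bash
python3 -c "
from h import *
s=manip.read_state();print(s['eef_pos'],s['wrist_force'])
i,p,d=snap('wrist','w6');f=210/np.tan(np.radians(i['fovy'])/2)
P=lambda X:(lambda c:c[:2]/c[2]*f+[i['cx'],i['cy']])(rot(i).T@(np.array(X)-i['eye']))
e=s['eef_pos'];
for z in(e[2],e[2]-30,e[2]-66,50): print(z,P([e[0],e[1],z]).round(1))
cv2.imwrite('pics/w6c.png',cv2.resize(p[195:285,220:340],None,fx=6.6667,fy=6.6667,interpolation=cv2.INTER_CUBIC)[:600,:800])"
```

```text
[422.42490588 -67.989657   119.97525441] [ 0.36405564  0.09005918 -0.91432417]
119.975254410361 [278.  267.2]
89.975254410361 [278.3 246.2]
53.975254410361 [278.6 227.7]
50 [278.7 226. ]
```

View pics/w6c.png

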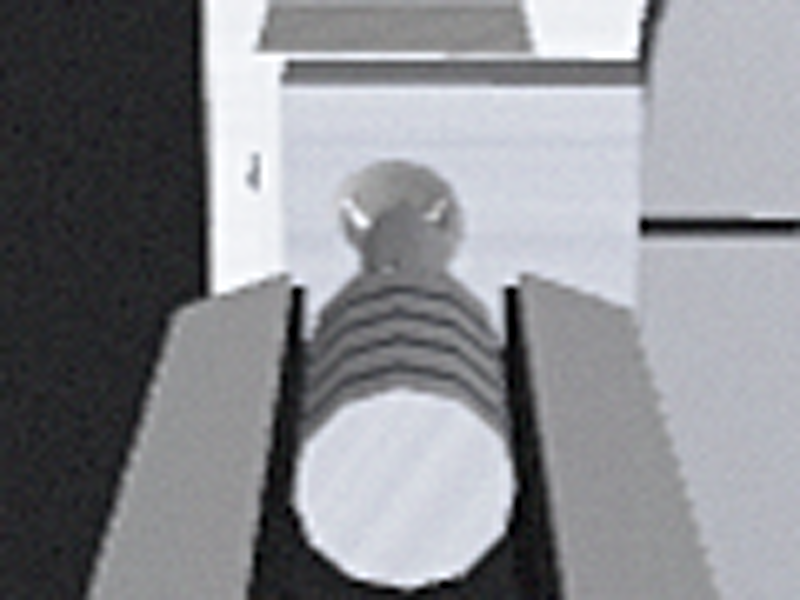

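Hole centre at crop (400,217); pin axis projects to about (404,212): shift by about (-0.3,-0.5) mm, then descend gently.

Call:
{"name": "step_arm", "arguments": {
  "series": [-0.3,-0.5,0,0,0.9,0,0,-2,0,0.9,0,0,-2,0,0.9,0,0,-1.5,0,0.9,0,0,-1.5,0,0.9,0,0,-1,0,0.9,0,0,-1,0,0.9,0,0,0,0,0.9]
}}

```text
clock: 21.78
eef_pos: [422.0, -68.4, 110.9]
eef_rot: [-3.141, -0.0, 1.723]
wrist_force: [-0.5, -0.7, -0.3]
finger_gap: 19.7
finger_force: 20.0
```

Call:
{"name": "step_arm", "arguments": {
  "series": [0,0,-1.5,0,0.9,0,0,-1.5,0,0.9,0,0,-1.5,0,0.9,0,0,-1.5,0,0.9,0,0,-1.5,0,0.9,0,0,0,0,0.9]
}}

```text
clock: 22.52
eef_pos: [422.0, -68.5, 103.4]
eef_rot: [-3.141, -0.0, 1.723]
wrist_force: [0.1, 0.2, -1.3]
finger_gap: 19.2
finger_force: 20.0
```

Call:
{"name": "step_arm", "arguments": {
  "series": [0,0,-1.5,0,0.9,0,0,-1.5,0,0.9,0,0,-1.5,0,0.9,0,0,-1.5,0,0.9,0,0,-1.5,0,0.9,0,0,0,0,0.9]
}}

```text
clock: 23.28
eef_pos: [422.0, -68.4, 95.9]
eef_rot: [-3.141, -0.0, 1.723]
wrist_force: [0.3, 0.1, 0.1]
finger_gap: 19.9
finger_force: 20.0
```

Call:
{"name": "step_arm", "arguments": {
  "series": [0,0,-2,0,0.9,0,0,-2,0,0.9,0,0,-2,0,0.9,0,0,-2,0,0.9,0,0,-2,0,0.9,0,0,-1.5,0,0.9,0,0,-1,0,0.9,0,0,-1,0,0.9,0,0,0,0,0.9]
}}

```text
clock: 24.4
eef_pos: [422.1, -68.5, 82.4]
eef_rot: [-3.141, -0.0, 1.723]
wrist_force: [0.3, -0.2, -0.4]
finger_gap: 19.4
finger_force: 20.0
```

Call:
{"name": "step_arm", "arguments": {
  "series": [0,0,-0.5,0,0.9,0,0,-0.5,0,0.9,0,0,-0.3,0,0.9,0,0,0,0,0.9]
}}

```text
clock: 24.9
eef_pos: [422.1, -68.5, 81.1]
eef_rot: [-3.142, 0.0, 1.723]
wrist_force: [0.4, -0.3, -0.5]
finger_gap: 19.5
finger_force: 20.0
```

Call:
{"name": "step_arm", "arguments": {
  "series": [0,0,-0.4,0,0.9,0,0,-0.4,0,0.9,0,0,-0.3,0,0.9,0,0,0,0,0.9]
}}

```text
clock: 25.4
eef_pos: [422.1, -68.5, 80.0]
eef_rot: [-3.142, 0.0, 1.723]
wrist_force: [-1.1, -0.5, -0.5]
finger_gap: 19.8
finger_force: 20.0
```

Call:
{"name": "step_arm", "arguments": {
  "series": [0,0,-0.3,0,0.9,0,0,-0.2,0,0.9,0,0,0,0,0.9]
}}

```text
clock: 25.78
eef_pos: [422.1, -68.5, 79.9]
eef_rot: [3.141, 0.0, 1.723]
wrist_force: [-3.1, -0.4, 7.5]
finger_gap: 19.5
finger_force: 20.0
```

Call:
{"name": "step_arm", "arguments": {
  "series": [0,0,0.3,0,0.75,0,0,0,0,0.7,0,0,0,0,0.6,0,0,0,0,0.55,0,0,3,0,0.55,0,0,10,0,0.55,0,0,25,0,0.55,0,0,40,0,0.55,0,15,40,0,0.55,0,20,10,0,0.55,0,0,0,0,0.55]
}}

```text
clock: 27.15
eef_pos: [422.3, -32.9, 209.1]
eef_rot: [3.139, 0.001, 1.724]
wrist_force: [-0.5, -0.5, -0.5]
finger_gap: 42.5
finger_force: 0.0
```

```bash
python3 -c "
from h import *
s=manip.read_state();print(s['eef_pos'],s['wrist_force'],s['finger_gap'])
i,p,d=snap('wrist','w7');c=cloud(i,d).reshape(-1,3);n=np.hypot(c[:,0]-422,c[:,1]+68.5)
m=(n<9);print('head top z',np.percentile(c[m,2],[5,50,95]));q=c[(n<18)&(c[:,2]>70)&(c[:,2]<90)];print(len(q),q.mean(0))
m=(np.hypot(c[:,0]-483,c[:,1]+263)<30);print('stand max z',np.percentile(c[m,2],99) if m.any() else None)
m=(n>14)&(n<17);print('lug z',np.median(c[m,2]))"
```

```text
[422.3034609  -32.89665113 209.07229583] [-0.49924716 -0.50472447 -0.52359664] 42.45273839466363
head top z [50.79785936 79.17324854 80.6732261 ]
308 [423.57193839 -67.56843073  78.73082383]
stand max z 41.168104289252454
lug z 48.276474794241096
```

Head top is at 80 mm, so the pin is fully home and the gripper is clear of it.

```bash
python3 -c "
from cell import manip
print(manip.sign_off())"
```

```text
the job is handed in; nothing more can be done
None
```

The carousel was pushed to its stop and held there at about 12 N for a second. The locking pin is fully home and released, with its head top measured at 80 mm, and the job was handed in at about 27 s.

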